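# Pack two chip frames and snap the carrier cover on

### The job

Pile the two chip frames squarely one on the other on the pedestal of the carrier, long sides running from clip to clip, then lay the cover on top the same way round and press straight down on it until both clips snap over its ends. Do not let go after the snap: finish with the robot still pressing the cover firmly, but not crushingly, down on the pile (the pads under the frames are taking hold), and do not shove the tweezers, the jar or anything else on the bench about.

Things in the scene. Friction and masses are not known exactly. Their poses are not given: they have to be found in the camera images.
- carrier: carrier base, fixed to the bench: bare aluminium foot 64 x 100 x 5 mm (x, y, z), black pedestal 40 x 56 mm in its middle, flat top 20 mm above the bench. Origin: centre of the foot's underside. A sprung grey clip, 20 mm wide, 55 mm tall, stands at its +y and at its -y end. The +x and -x sides are open down to the foot: fingers holding a part by its x sides hang free beside it
- seat (a point): centre of the pedestal's top, 20 mm above the bench, axes as the carrier's. The lower frame's origin belongs here, the upper frame's 8 mm higher, the snapped cover's 16 mm higher
- clip_left (a joint): clip at the carrier's +y end, rad: tongue hinged at its foot, 34 mm off the middle. 0 = upright (at rest, or closed over the cover); grows as its top is pushed outward, to about 0.08 as the cover passes. Nose tip points inward, 28 mm off the middle; its flat underside is 45 mm above the bench; above it a lead-in slope rises outward to the top, where the clips stand over 62 mm apart
- clip_right (a joint): the like clip at the carrier's -y end
- frame_a: one of two alike flat gilt chip frames, 44 x 50 x 8 mm (x, y, z), 60 g, flat underside, shallow square recess on top. Origin: centre of the underside. Best held across x (44 mm). It starts flat on the bench; either frame may be the lower one
- frame_b: the other chip frame, same size and axes
- cover: snap cover: flat grey lid 44 x 62 mm (x, y), 8 mm thick plus a black thumb pad, 45 g. Origin: centre of the underside. Its y ends are bevelled, 52 mm long at the underside, 62 mm from 5 mm up. Laid between the clips it rests on their noses about 8 mm above its snapped height. A straight push at the middle, rising to 8 to 20 N, spreads the clips; then the force drops and it lands on the pile
- thumb_pad (a point): centre of the top of the cover's thumb pad (24 x 24 x 3 mm), 11 mm above the cover's underside. After the snap a steady push of about 10 N here is what the pile wants; over 60 N would crush it
- tweezers_n: bystander: steel tweezers, 14 x 127 x 10 mm, flat on the bench in front of the carrier; origin centre of underside
- paste: bystander: round paste jar, 48 mm across, 44 mm tall, to the right of the carrier; origin centre of underside

How it is judged:
On the way, in this order (a step that is already met when the one before it is completed fails the run):
1. both frames lie released in a square pile on the pedestal (horizontal distance between each of frame_a, frame_b and seat below 0.006 m and angle between the y axis of each of frame_a, frame_b and the y axis of carrier, either way round below 0.12 rad and angle between each of frame_a, frame_b's own z axis and vertical below 0.06 rad and horizontal distance between frame_a and frame_b below 0.006 m and ((z of frame_a in the frame of seat between -0.002 and 0.002 m and z of frame_b in the frame of seat between 0.006 and 0.01 m) or (z of frame_b in the frame of seat between -0.002 and 0.002 m and z of frame_a in the frame of seat between 0.006 and 0.01 m)) and contact force between the fingers and frame_a below 0.3 N and contact force between the fingers and frame_b below 0.3 N), for 0.2 s.
2. the cover is snapped in: down on the pile, both clips sprung back over its ends (horizontal distance between each of frame_a, frame_b, cover and seat below 0.006 m and angle between the y axis of each of frame_a, frame_b, cover and the y axis of carrier, either way round below 0.12 rad and angle between each of frame_a, frame_b, cover's own z axis and vertical below 0.06 rad and horizontal distance between frame_a and frame_b below 0.006 m and ((z of frame_a in the frame of seat between -0.002 and 0.002 m and z of frame_b in the frame of seat between 0.006 and 0.01 m) or (z of frame_b in the frame of seat between -0.002 and 0.002 m and z of frame_a in the frame of seat between 0.006 and 0.01 m)) and z of cover in the frame of seat between 0.013 and 0.0178 m and value of joint each of clip_left, clip_right below 0.03 rad), for 0.1 s.
At the end, for the whole second after the job is handed in: Frames piled on the pedestal within 6 mm of its middle and of each other, square within 0.12 rad; cover flat on them, within 6 mm and 0.12 rad, under 1.8 mm above snapped height; clips within 0.03 rad of upright; robot still pressing: over 3 N on the cover and over 3 N from cover to pile (all of step 2 and (contact force between cover and frame_a above 3 N or contact force between cover and frame_b above 3 N) and contact force between any of the fingers, the arm and cover above 3 N); the arm keeps its last pose, push and grip.
It fails at once if the pile is crushed: more than 60 N between cover and frame (contact force between cover and frame_a above 60 N or contact force between cover and frame_b above 60 N).
It fails at once if a bystander (tweezers, jar) is shoved more than 40 mm (distance of any of tweezers_n, paste from where it was at the start of the episode above 0.04 m).
It also fails if it takes over 72 s, if anything falls off the work surface, if the arm or the gripper's body presses on something with over 40 N, if the wrist force passes 120 N, or if a joint passes its speed limit or range.

### The arm

A 6-joint arm with a two-finger parallel gripper is mounted at the origin on the work surface; the furniture and walls round the work are solid. World frame = base frame: x ahead of the robot, y to its left, z up, the work surface at z = 0. Lengths are in m, angles in rad, forces in N, time in s.
With the tool pointing down it reaches from about 0.3 to 0.85 m from the base axis. Payload 5.4 kg.
Tool frame: the origin (TCP) lies between the finger pads; the fingertips stand 19 mm ahead of it and the grasp point (between the pads) is the TCP; z points along the fingers, y is the line along which they close (so a half turn about z gives the same grasp; the last joint's range is limited). The gripper opens to 85 mm and grips with 20 to 120 N. Pads are 22 mm wide; open, the fingers measure 114 mm over their backs; the gripper's body (76 mm by 85 mm) begins 54 mm behind the grasp point. The pads swing forward as they close: fully open they stand 13 mm farther back than shut.
Start: joints at [-1.383, 0.158, 1.597, -0, 1.386, -0.21], TCP at [0.223, -0.53, 0.25] pointing down, gripper open.
Joint ranges: [-2.91, 2.91], [-0.94, 2.29], [0.18, 2.7], [-1.29, 4.43], [0.17, 2.64], [-3, 3]. Speed limits (rad/s): [2.57, 2.57, 3.14, 3.14, 3.14, 3.14].

### API

Orientations are given as [roll, pitch, yaw] about the fixed x, y, z axes, in that order (R = Rz(yaw) Ry(pitch) Rx(roll)).
In Python, from station import r gives the robot as it stands.
- The arm moves only by the shell command python3 steer.py 'ROWS' [OPENING] [FORCE]. ROWS is a JSON list of rows, 1 to 10 of them, each written [[dx, dy, dz], [rx, ry, rz]]: dx, dy, dz in units of 100 mm, then a rotation vector rx, ry, rz in units of 0.1 rad; each row is the pose to reach, as a shift and turn from the pose commanded when the command began, along the tool's axes at that moment; what a row does not reach only later rows make up. A row lasts 1/10 s, in which the tool goes at most 0.05 m and 0.15 rad, less where a joint would pass 70% of its speed; a pose out of reach is approached as far as the arm can. OPENING is the finger opening in m, set as the command begins (- or left out keeps the last). The fingers move at their own pace and stop on an object; FORCE is the grip in N (left out, the last holds). Time passes only in rows, so rows that do not move let the fingers close. It prints the time, the measured TCP pose, the force, the opening and the grip force at its end. Input that does not fit is refused with a message, and nothing moves.
- r.sense(): the state, without advancing time (a new reading comes with each control period).
- r.read_camera(name): name is "side" or "top"; returns a dict with "img" (420x560x3 uint8, blue, green, red), "intrinsics" (3x3 intrinsics, pixels), "rvec" (rotation vector, rad) and "tvec" (3), from world to camera coordinates, as OpenCV has them. Camera axes: x right, y down, z forward; pixel columns grow to the right and rows downward; lengths in m; the calibration is good to about 2 mm. A picture is of the moment at which its call begins. There is no depth.
- r.finish_job(): hands the job in; it is judged then, once.
The state is a dict: "time": time; "joint_positions": joint angles; "joint_velocities": joint speeds; "joint_torque": joint torques, N m; "position": TCP position; "eef_rot": TCP orientation; "contact_force": force on the tool from outside, world axes, zero at the start; "wrist_torque": the same for the moment, N m; "width": finger opening in m; "grasp_force": force on a finger pad.
Only numpy, scipy, OpenCV 4.12 (cv2) and the standard library are available. Lean on these libraries where they do the work, as an engineer would, in place of code of your own. Each camera call takes 0.05 s, during which the arm holds its last target. There are 200 camera calls.

## Working session

There is one attempt and no reset: what is moved stays moved. The work goes in short steps, Python scripts to look and compute and a shell command to move; the robot and the scene stay as the last step left them, time stands still between calls to the robot, and variables do not carry over. Pictures are saved under pics/ and viewed, at most 12 in all, crops included, and the job is handed in when it is done.

```bash
mkdir -p pics; ls; python3 - <<'E'
from station import r
import cv2,numpy as np
print({k:np.round(v,3).tolist() for k,v in r.sense().items()})
for n in("top","side"):
    c=r.read_camera(n); cv2.imwrite(f"pics/{n}0.png",c["img"]); print(n,c["intrinsics"].tolist(),np.ravel(c["rvec"]),np.ravel(c["tvec"]))
E
```

```text
pics
station.py
steer.py
{'time': 0.0, 'joint_positions': [-1.383, 0.159, 1.598, -0.0, 1.386, -0.21], 'joint_velocities': [-0.0, -0.002, -0.0, -0.001, 0.0, 0.001], 'joint_torque': [0.0, -39.6, -33.143, -0.0, 0.009, -0.0], 'position': [0.223, -0.53, 0.249], 'eef_rot': [-3.14, -0.0, 0.398], 'contact_force': [0.147, -0.117, 0.009], 'wrist_torque': [0.049, -0.026, -0.039], 'grasp_force': 0.0, 'width': 0.085}
top [[498.6634884892829, 0.0, 283.2256621409453], [0.0, 498.6634884892829, 216.0059922222446], [0.0, 0.0, 1.0]] [ 2.15143328 -2.17031908  0.05064814] [-0.13219691  0.55930731  0.85329493]
side [[439.5373487722499, 0.0, 278.69780390325235], [0.0, 439.5373487722499, 212.5859077155601], [0.0, 0.0, 1.0]] [ 1.98371375 -0.3192387   0.2128224 ] [-0.57592671  0.05038862  0.82877813]
```

View pics/top0.png

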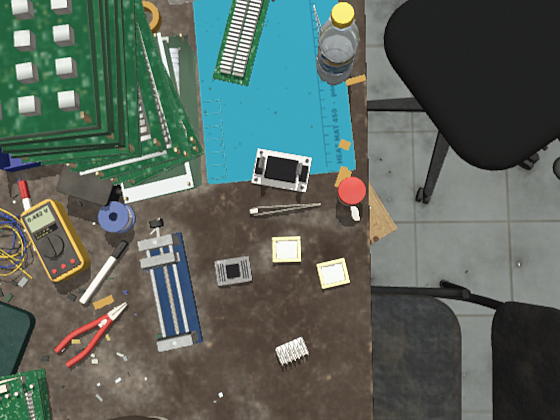

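View pics/side0.png

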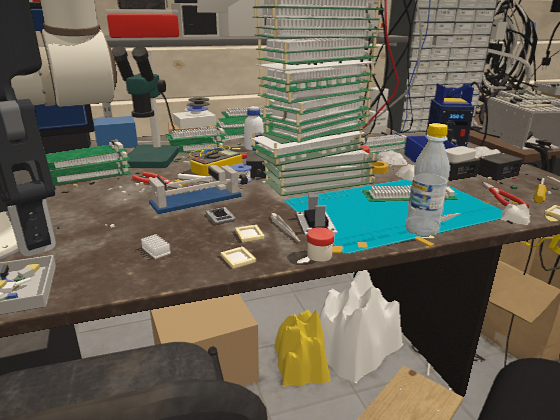

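The top view shows the carrier at about (282,170), the frames at (287,249) and (333,273), the cover at (233,271), the tweezers at (285,209) and the jar at (351,190). Next I'll look at a zoomed crop.

```bash
python3 - <<'E'
import cv2
i=cv2.imread("pics/top0.png")[140:295,205:375]
cv2.imwrite("pics/z0.png",cv2.resize(i,None,fx=3.8,fy=3.8,interpolation=cv2.INTER_CUBIC)[:600,:800])
E
```

```text
(no output)
```

View pics/z0.png

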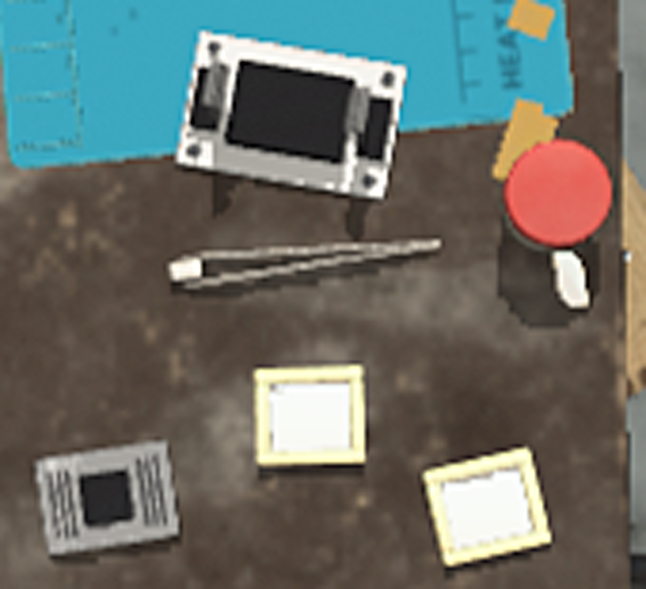

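The crop is clear: the foot is a white rectangle and the frames are yellow rims. The cover is grey with its long side along crop-x. I'll measure them with masks.

```bash
cat > h.py <<'E'
import cv2,numpy as np
from station import r
def cast(c,uv,z):
    R=cv2.Rodrigues(np.array(c["rvec"],float))[0]; t=np.ravel(c["tvec"]); o=-R.T@t
    p=cv2.undistortPoints(np.float64(uv).reshape(-1,1,2),np.array(c["intrinsics"]),None)[:,0]
    d=np.c_[p,np.ones(len(p))]@R
    return (o+d*((z-o[2])/d[:,2])[:,None])[:,:2]
def rects(c,mask,box,z,amin=60,fill=True):
    """oriented rectangles (centre, long side, short side, long-axis angle in world) from a mask inside box u0,v0,u1,v1"""
    u0,v0,u1,v1=box; m=np.zeros(mask.shape,np.uint8); m[v0:v1,u0:u1]=mask[v0:v1,u0:u1]*255
    out=[]
    for k in cv2.findContours(m,cv2.RETR_EXTERNAL,cv2.CHAIN_APPROX_NONE)[0]:
        if cv2.contourArea(k)<amin: continue
        w=cast(c,k[:,0],z)*1000
        (x,y),(a,b),t=cv2.minAreaRect(np.float32(w))
        if a<b: a,b,t=b,a,t+90
        t=(t+90)%180-90 if False else t%180
        out.append((round(x,1),round(y,1),round(a,1),round(b,1),round(t,1)))
    return out
def show(name,fn,box=None,f=1):
    c=r.read_camera(name); i=c["img"]
    if box: i=i[box[1]:box[3],box[0]:box[2]]
    cv2.imwrite(fn,cv2.resize(i,None,fx=f,fy=f,interpolation=cv2.INTER_CUBIC)); return c
E
python3 - <<'E'
from h import *
c=r.read_camera("top"); i=c["img"].astype(int); B,G,R_=i[...,0],i[...,1],i[...,2]
M=cv2.Rodrigues(np.array(c["rvec"],float))[0]; print("cam",-M.T@np.ravel(c["tvec"]))
print("frames",rects(c,(R_>150)&(G>140),(265,225,355,295),.008))
print("foot",rects(c,(i.min(2)>120),(245,140,320,200),.005))
for th in(60,80,100): print("cover",th,rects(c,(i.min(2)>th),(208,252,256,290),.007))
print("ped",rects(c,(i.max(2)<50),(264,150,304,185),.02))
print("pad",rects(c,(i.max(2)<50),(222,262,246,280),.011))
print("jar",rects(c,(R_>150)&(G<110),(330,170,372,206),.044))
print("twz",rects(c,(i.min(2)>95),(245,200,325,218),.008,20))
E
```

```text
cam [ 0.48494542 -0.16891138  0.89146498]
frames [(458.3, -222.6, 50.8, 45.1, 102.6), (501.5, -141.1, 49.7, 44.1, 89.6)]
foot [(643.3, -133.2, 100.7, 65.0, 79.2)]
cover 60 [(463.5, -44.1, 83.8, 65.3, 89.7)]
cover 80 [(460.5, -44.3, 91.4, 51.7, 98.5)]
cover 100 [(463.1, -43.6, 67.8, 45.2, 98.6)]
ped [(642.0, -133.2, 54.5, 39.3, 79.3)]
pad [(463.2, -46.2, 21.9, 21.3, 8.2)]
jar [(599.5, -254.7, 45.9, 44.7, 89.2)]
twz [(562.2, -192.2, 16.0, 10.7, 89.4), (576.0, -138.8, 127.3, 15.5, 97.6)]
```

```bash
cat > go.py <<'E'
import sys,numpy as np
from scipy.spatial.transform import Rotation as S
from station import r
x,y,z,yaw=map(float,sys.argv[1:5]); s=r.sense()   # mm, deg
R0=S.from_euler("xyz",s["eef_rot"]); R1=S.from_euler("xyz",[np.pi,0,np.radians(yaw)])
print("t",round(s["time"],2),"w",round(s["width"],4),"F",np.round(s["contact_force"],1),"p",np.round(np.array(s["position"])*1000,1),"yaw",np.round(np.degrees(s["eef_rot"]),2))
print("delta",np.round(R0.inv().apply(np.array([x,y,z])/1000-s["position"]),4),"rot",np.round((R0.inv()*R1).as_rotvec(),4))
E
python3 go.py 501.5 -141.1 100 89.6
```

```text
t 0.15 w 0.0857 F [-0.2 -0.7  0.7] p [ 222.6 -529.7  249.5] yaw [-1.7992e+02 -2.0000e-02  2.2790e+01]
delta [ 0.4076 -0.25    0.15  ] rot [-1.100e-03 -1.100e-03 -1.166e+00]
```
Path: 10 rows of .041,-.025,.015, -.117.

Units first: shifts go in units of 100 mm and turns go in units of 0.1 rad. So 0.041 m is 0.41, -0.025 m is -0.25, -0.117 rad is -1.17.

```bash
python3 steer.py '[[[0.41, -0.25, 0.15], [0, 0, -1.17]], [[0.82, -0.5, 0.3], [0, 0, -2.33]], [[1.22, -0.75, 0.45], [0, 0, -3.5]], [[1.63, -1, 0.6], [0, 0, -4.66]], [[2.04, -1.25, 0.75], [0, 0, -5.83]], [[2.45, -1.5, 0.9], [0, 0, -7]], [[2.85, -1.75, 1.05], [0, 0, -8.16]], [[3.26, -2, 1.2], [0, 0, -9.33]], [[3.67, -2.25, 1.35], [0, 0, -10.5]], [[4.076, -2.5, 1.5], [0, 0, -11.66]]]' 0.058
python3 steer.py '[[[0, 0, 0], [0, 0, 0]], [[0, 0, 0], [0, 0, 0]], [[0, 0, 0], [0, 0, 0]]]'
python3 go.py 501.5 -141.1 24 89.6
```

```text
time: 1.15
position: [0.5018, -0.1408, 0.1]
eef_rot: [3.141, 0.0, 1.569]
contact_force: [1.3, -0.6, 0.6]
width: 0.0579
grasp_force: 0.0
time: 1.45
position: [0.5009, -0.1434, 0.1009]
eef_rot: [3.141, 0.001, 1.563]
contact_force: [-0.8, -0.5, 0.5]
width: 0.0583
grasp_force: 0.0
t 1.45 w 0.0583 F [-0.8 -0.5  0.5] p [ 500.9 -143.4  100.9] yaw [1.7998e+02 3.0000e-02 8.9530e+01]
delta [0.0024 0.0006 0.0769] rot [ 0.0003  0.0006 -0.0013]
```

Converted, 0.077 m is 0.77, 0.072 m is 0.72.

```bash
python3 steer.py '[[[0, 0, 0.2], [0, 0, 0]], [[0, 0, 0.4], [0, 0, 0]], [[0, 0, 0.55], [0, 0, 0]], [[0, 0, 0.65], [0, 0, 0]], [[0, 0, 0.72], [0, 0, 0]], [[0, 0, 0.77], [0, 0, 0]], [[0, 0, 0.77], [0, 0, 0]], [[0, 0, 0.77], [0, 0, 0]]]'
for i in 1 2 3; do python3 steer.py '[[[0, 0, 0], [0, 0, 0]]]'|grep -E 'pos|cont'; done
python3 - <<'E'
from h import *
show("side","pics/s1.png",(190,190,350,290),5)
E
```

```text
time: 2.25
position: [0.5014, -0.1429, 0.0242]
eef_rot: [3.141, 0.0, 1.564]
contact_force: [-0.5, 0.3, 0.4]
width: 0.0579
grasp_force: 0.0
position: [0.5015, -0.1429, 0.0243]
contact_force: [-0.0, 0.8, -0.8]
position: [0.5014, -0.1427, 0.0241]
contact_force: [-0.3, -0.2, 0.2]
position: [0.5012, -0.1426, 0.024]
contact_force: [-0.4, -0.0, -0.1]
```

View pics/s1.png

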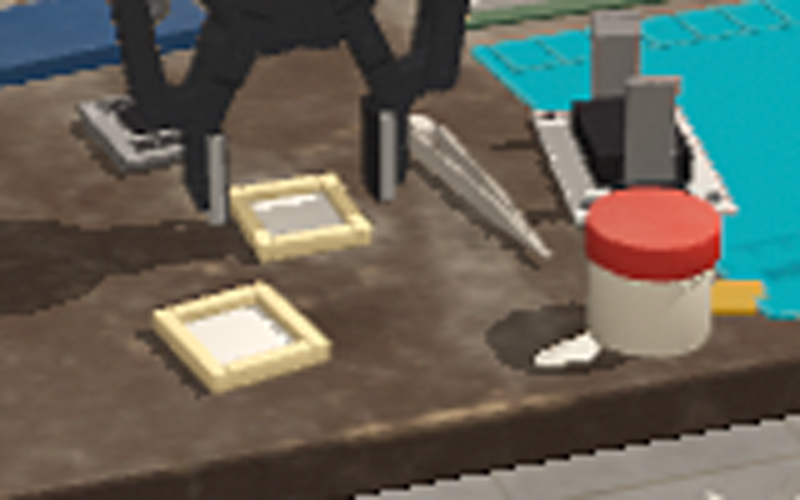

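Both fingertips straddle the frame, clear of the bench at crop (215,215) and (388,195). I'll trim the position and close.

```bash
python3 steer.py '[[[0.015, 0, 0.015], [0, 0, 0]], [[0.015, 0, 0.03], [0, 0, 0]], [[0.015, 0, 0.03], [0, 0, 0]]]'
python3 steer.py '[[[0, 0, 0], [0, 0, 0]], [[0, 0, 0], [0, 0, 0]], [[0, 0, 0], [0, 0, 0]], [[0, 0, 0], [0, 0, 0]], [[0, 0, 0], [0, 0, 0]], [[0, 0, 0], [0, 0, 0]]]' 0.03 30
python3 go.py 501.5 -141.1 100 89.6
```

```text
time: 2.9
position: [0.5008, -0.1409, 0.0203]
eef_rot: [-3.141, -0.0, 1.564]
contact_force: [0.1, -0.5, 0.0]
width: 0.0581
grasp_force: 0.0
time: 3.5
position: [0.5012, -0.1412, 0.0208]
eef_rot: [3.141, 0.0, 1.564]
contact_force: [0.2, 0.6, 1.1]
width: 0.0428
grasp_force: 30.6
t 3.5 w 0.0428 F [0.2 0.6 1.1] p [ 501.2 -141.2   20.8] yaw [1.7998e+02 1.0000e-02 8.9600e+01]
delta [ 0.0001  0.0003 -0.0792] rot [ 0.0004  0.0002 -0.0001]
```

Converted, -0.1 m is -1, -0.08 m is -0.8.

```bash
python3 steer.py '[[[0, 0, -0.2], [0, 0, 0]], [[0, 0, -0.5], [0, 0, 0]], [[0, 0, -0.8], [0, 0, 0]], [[0, 0, -1], [0, 0, 0]], [[0, 0, -1], [0, 0, 0]]]'
python3 go.py 643 -133.2 110 79.2
```

```text
time: 4.0
position: [0.503, -0.1421, 0.1236]
eef_rot: [3.136, 0.003, 1.564]
contact_force: [1.2, -0.4, 0.1]
width: 0.0432
grasp_force: 30.8
t 4.0 w 0.0432 F [ 1.2 -0.4  0.1] p [ 503.  -142.1  123.6] yaw [1.7969e+02 1.7000e-01 8.9600e+01]
delta [0.01   0.1399 0.0143] rot [0.0057 0.0025 0.1816]
```

```bash
python3 steer.py '[[[0.02, 0.3, 0], [0, 0, 0.45]], [[0.04, 0.6, 0], [0, 0, 0.9]], [[0.07, 0.9, 0], [0, 0, 1.35]], [[0.09, 1.2, 0.05], [0, 0, 1.8]], [[0.095, 1.405, 0.1], [0, 0, 1.816]], [[0.095, 1.405, 0.1], [0, 0, 1.816]], [[0.095, 1.405, 0.1], [0, 0, 1.816]], [[0.095, 1.405, 0.1], [0, 0, 1.816]]]'
python3 go.py 643 -133.2 42 79.2
python3 - <<'E'
from h import *
show("side","pics/s2.png",(230,120,390,270),4)
E
```

```text
time: 4.8
position: [0.6403, -0.1324, 0.1097]
eef_rot: [-3.139, -0.0, 1.382]
contact_force: [0.6, 0.8, -1.0]
width: 0.0427
grasp_force: 30.9
t 4.8 w 0.0427 F [ 0.6  0.8 -1. ] p [ 640.3 -132.4  109.7] yaw [-1.7988e+02 -2.0000e-02  7.9180e+01]
delta [-0.0003  0.0029  0.0677] rot [-0.0021 -0.0003 -0.0003]
```

View pics/s2.png

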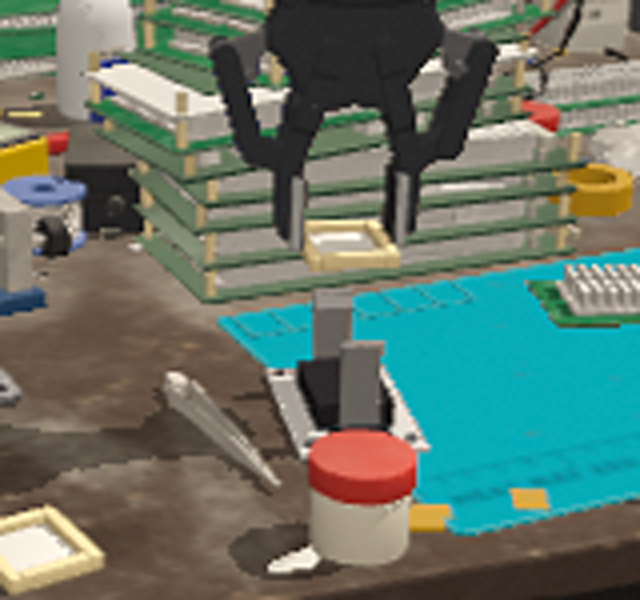

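The frame sits level in the pads, at (350,240) over the carrier. I'll go down with the small correction.

```bash
python3 steer.py '[[[0, 0.03, 0.1], [0, 0, 0]], [[0, 0.03, 0.25], [0, 0, 0]], [[0, 0.03, 0.35], [0, 0, 0]], [[0, 0.03, 0.4], [0, 0, 0]], [[0, 0.03, 0.4], [0, 0, 0]], [[0, 0.03, 0.4], [0, 0, 0]], [[0, 0.03, 0.4], [0, 0, 0]]]'
python3 go.py 643 -133.2 41 79.2
```

```text
time: 5.55
position: [0.6451, -0.1333, 0.0714]
eef_rot: [3.14, 0.0, 1.382]
contact_force: [1.0, -0.3, -1.0]
width: 0.0426
grasp_force: 30.8
t 5.55 w 0.0426 F [ 1.  -0.3 -1. ] p [ 645.1 -133.3   71.4] yaw [1.7993e+02 2.0000e-02 7.9200e+01]
delta [-0.0002 -0.0021  0.0304] rot [ 0.0013  0.0003 -0.0001]
```

```bash
python3 steer.py '[[[0, 0, 0], [0, 0, 0]], [[0, 0, 0], [0, 0, 0]], [[0, 0, 0], [0, 0, 0]]]'|grep pos; python3 steer.py '[[[0, 0, 0], [0, 0, 0]]]'|grep pos; python3 go.py 643 -133.2 41 79.2
```

```text
position: [0.6447, -0.1332, 0.0709]
position: [0.6446, -0.1332, 0.0708]
t 5.95 w 0.0425 F [-0.1  0.6 -0.4] p [ 644.6 -133.2   70.8] yaw [179.99   0.    79.19]
delta [-0.0003 -0.0016  0.0298] rot [ 0.0002  0.0001 -0.0001]
```

Converted, 0.029 m is 0.29, 0.028 m is 0.28.

```bash
python3 steer.py '[[[0, -0.016, 0.08], [0, 0, 0]], [[0, -0.016, 0.16], [0, 0, 0]], [[0, -0.016, 0.22], [0, 0, 0]], [[0, -0.016, 0.26], [0, 0, 0]], [[0, -0.016, 0.28], [0, 0, 0]], [[0, -0.016, 0.29], [0, 0, 0]], [[0, -0.016, 0.29], [0, 0, 0]], [[0, -0.016, 0.29], [0, 0, 0]]]'
python3 steer.py '[[[0, 0, 0.01], [0, 0, 0]], [[0, 0, 0.01], [0, 0, 0]], [[0, 0, 0.01], [0, 0, 0]]]'|grep -E 'pos|cont'
```

```text
time: 6.75
position: [0.6432, -0.1329, 0.042]
eef_rot: [3.141, 0.0, 1.382]
contact_force: [-0.1, -0.8, -0.8]
width: 0.0427
grasp_force: 30.9
position: [0.6431, -0.1329, 0.0408]
contact_force: [0.9, 0.4, 0.1]
```

Converted, 0.0007 m is 0.007.

```bash
python3 steer.py '[[[0, 0, 0.007], [0, 0, 0]], [[0, 0, 0.007], [0, 0, 0]], [[0, 0, 0.007], [0, 0, 0]]]'|grep -E 'pos|cont'
python3 steer.py '[[[0, 0, 0], [0, 0, 0]], [[0, 0, 0], [0, 0, 0]], [[0, 0, 0], [0, 0, 0]], [[0, 0, 0], [0, 0, 0]]]' 0.06
python3 steer.py '[[[0, 0, -0.1], [0, 0, 0]], [[0, 0, -0.3], [0, 0, 0]], [[0, 0, -0.6], [0, 0, 0]], [[0, 0, -0.8], [0, 0, 0]], [[0, 0, -0.8], [0, 0, 0]]]'
python3 go.py 458.3 -222.6 120 102.6
```

```text
position: [0.6432, -0.1329, 0.0408]
contact_force: [-2.6, 0.4, 5.4]
time: 7.75
position: [0.6428, -0.1328, 0.0397]
eef_rot: [-3.141, -0.0, 1.382]
contact_force: [0.2, -0.3, 0.2]
width: 0.06
grasp_force: 0.0
time: 8.25
position: [0.6457, -0.1339, 0.1249]
eef_rot: [3.133, 0.002, 1.382]
contact_force: [1.0, 0.3, 0.3]
width: 0.06
grasp_force: 0.0
t 8.25 w 0.06 F [1.  0.3 0.3] p [ 645.7 -133.9  124.9] yaw [1.7953e+02 9.0000e-02 7.9200e+01]
delta [-0.1222 -0.1674  0.0037] rot [ 0.0078  0.0033 -0.4085]
```

```bash
python3 steer.py '[[[-0.2, -0.28, 0], [0, 0, -0.68]], [[-0.41, -0.56, 0], [0, 0, -1.36]], [[-0.61, -0.84, 0], [0, 0, -2.04]], [[-0.82, -1.12, 0], [0, 0, -2.72]], [[-1.02, -1.4, 0], [0, 0, -3.4]], [[-1.218, -1.67, 0], [0, 0, -4.085]], [[-1.218, -1.67, 0], [0, 0, -4.085]], [[-1.218, -1.67, 0], [0, 0, -4.085]], [[-1.218, -1.67, 0], [0, 0, -4.085]]]'|grep pos
python3 steer.py '[[[0, 0, 0], [0, 0, 0]], [[0, 0, 0], [0, 0, 0]]]'|grep pos
python3 - <<'E'
from h import *
c=r.read_camera("top"); i=c["img"].astype(int); B,G,R_=i[...,0],i[...,1],i[...,2]
print("placed",rects(c,(R_>150)&(G>140)&(B<190)&(R_-B>35),(245,140,320,200),.028))
print("foot",rects(c,(i.min(2)>120),(245,140,320,200),.005))
i=c["img"][140:200,235:325];cv2.imwrite("pics/z3.png",cv2.resize(i,None,fx=8,fy=8,interpolation=cv2.INTER_CUBIC))
E
python3 go.py 458.3 -222.6 21 102.6
```

```text
position: [0.4567, -0.2209, 0.1198]
position: [0.4567, -0.2208, 0.1199]
placed [(642.1, -133.4, 49.7, 44.3, 80.4)]
foot [(643.3, -133.2, 100.6, 64.7, 79.3)]
t 9.4 w 0.0601 F [ 0.8 -0.3 -0.2] p [ 456.6 -220.8  119.9] yaw [-180.     -0.    102.65]
delta [-0.0021  0.0013  0.0989] rot [-0.     -0.0001  0.0009]
```

View pics/z3.png

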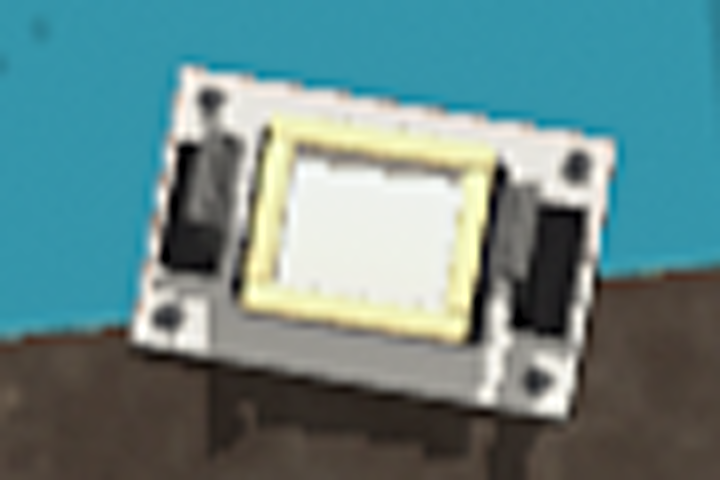

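The placed frame lies flat and centred between the clips, spanning crop (245-495,115-340). It measures within about 1 mm and 1° of square. Next is frame B.

Converted, 0.099 m is 0.99, 0.096 m is 0.96.

```bash
python3 steer.py '[[[-0.02, 0.013, 0.3], [0, 0, 0]], [[-0.02, 0.013, 0.6], [0, 0, 0]], [[-0.02, 0.013, 0.8], [0, 0, 0]], [[-0.02, 0.013, 0.9], [0, 0, 0]], [[-0.02, 0.013, 0.96], [0, 0, 0]], [[-0.02, 0.013, 0.99], [0, 0, 0]], [[-0.02, 0.013, 0.99], [0, 0, 0]], [[-0.02, 0.013, 0.99], [0, 0, 0]]]'|grep pos
python3 go.py 458.3 -222.6 20.8 102.6
```

```text
position: [0.4585, -0.2233, 0.0219]
t 10.2 w 0.06 F [ 0.4 -0.1 -0.8] p [ 458.5 -223.3   21.9] yaw [1.7994e+02 8.0000e-02 1.0260e+02]
delta [ 0.0008 -0.      0.0011] rot [0.0011 0.0014 0.    ]
```

```bash
python3 steer.py '[[[0.005, 0, 0], [0, 0, 0]], [[0.005, 0, 0], [0, 0, 0]], [[0.005, 0, 0], [0, 0, 0]], [[0.005, 0, 0], [0, 0, 0]], [[0.005, 0, 0], [0, 0, 0]], [[0.005, 0, 0], [0, 0, 0]], [[0.005, 0, 0], [0, 0, 0]]]' 0.03 30
python3 steer.py '[[[0, 0, -0.2], [0, 0, 0]], [[0, 0, -0.5], [0, 0, 0]], [[0, 0, -0.8], [0, 0, 0]], [[0, 0, -1], [0, 0, 0]], [[0, 0, -1], [0, 0, 0]]]'|grep -E 'pos|wid|gra'
python3 go.py 642.5 -133.2 120 79.2
```

```text
time: 10.9
position: [0.4582, -0.2228, 0.022]
eef_rot: [3.141, 0.001, 1.791]
contact_force: [-1.3, 0.6, 5.7]
width: 0.0425
grasp_force: 30.3
position: [0.4596, -0.2239, 0.1242]
width: 0.0426
grasp_force: 30.9
t 11.4 w 0.0426 F [ 1.7 -0.6 -1.7] p [ 459.6 -223.9  124.2] yaw [179.75   0.32 102.6 ]
delta [0.0486 0.1982 0.0048] rot [0.0054 0.0046 0.4085]
```

```bash
python3 steer.py '[[[0.07, 0.28, 0], [0, 0, 0.58]], [[0.14, 0.57, 0], [0, 0, 1.17]], [[0.21, 0.85, 0], [0, 0, 1.75]], [[0.28, 1.13, 0], [0, 0, 2.33]], [[0.35, 1.42, 0], [0, 0, 2.9]], [[0.42, 1.7, 0], [0, 0, 3.5]], [[0.486, 1.98, 0], [0, 0, 4.085]], [[0.486, 1.98, 0], [0, 0, 4.085]], [[0.486, 1.98, 0], [0, 0, 4.085]], [[0.486, 1.98, 0], [0, 0, 4.085]]]'|grep pos
python3 steer.py '[[[0, 0, 0], [0, 0, 0]], [[0, 0, 0], [0, 0, 0]]]'|grep pos
python3 go.py 642.5 -133.2 52 79.2
python3 - <<'E'
from h import *
show("side","pics/s4.png",(250,120,370,240),5)
E
```

```text
position: [0.6391, -0.1319, 0.1196]
position: [0.6397, -0.1322, 0.1209]
t 12.6 w 0.0425 F [ 0.7 -0.2 -1.3] p [ 639.7 -132.2  120.9] yaw [-179.98   -0.     79.15]
delta [-0.0004  0.0029  0.0689] rot [-0.0003 -0.     -0.0008]
```

View pics/s4.png

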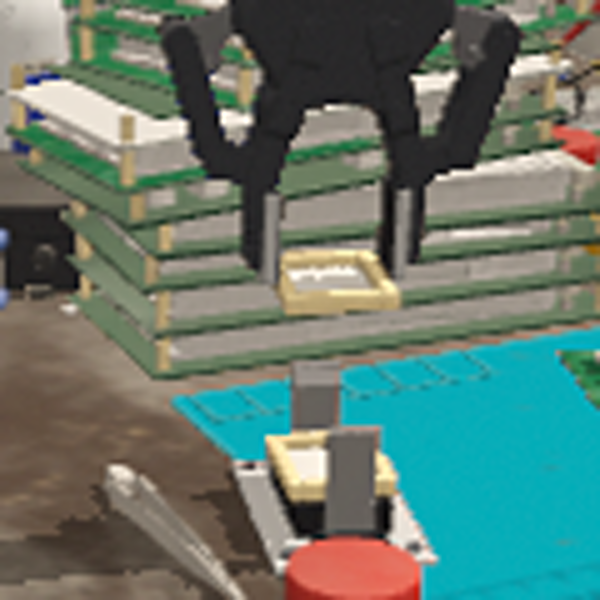

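Frame B is held about level at crop (340,283). The first frame is seated below it at (330,465). I'll lower and feel for contact.

Converted, 0.055 m is 0.55, 0.052 m is 0.52.

```bash
python3 steer.py '[[[0, 0.015, 0.15], [0, 0, 0]], [[0, 0.015, 0.3], [0, 0, 0]], [[0, 0.015, 0.45], [0, 0, 0]], [[0, 0.015, 0.52], [0, 0, 0]], [[0, 0.015, 0.55], [0, 0, 0]], [[0, 0.015, 0.55], [0, 0, 0]], [[0, 0.015, 0.55], [0, 0, 0]], [[0, 0.015, 0.55], [0, 0, 0]], [[0, 0.015, 0.55], [0, 0, 0]]]'|grep pos
python3 go.py 642.5 -133.2 51 79.2
```

```text
position: [0.6423, -0.1322, 0.0667]
t 13.55 w 0.0423 F [-0.6 -0.2 -1. ] p [ 642.3 -132.2   66.7] yaw [1.7993e+02 1.0000e-02 7.9200e+01]
delta [-0.001   0.0004  0.0157] rot [ 0.0013  0.0002 -0.0001]
```

Converted, 0.0155 m is 0.155, 0.014 m is 0.14.

```bash
python3 steer.py '[[[-0.008, 0.003, 0.06], [0, 0, 0]], [[-0.008, 0.003, 0.11], [0, 0, 0]], [[-0.008, 0.003, 0.14], [0, 0, 0]], [[-0.008, 0.003, 0.155], [0, 0, 0]], [[-0.008, 0.003, 0.155], [0, 0, 0]], [[-0.008, 0.003, 0.155], [0, 0, 0]]]'|grep -E 'pos|cont'
python3 steer.py '[[[0, 0, 0.01], [0, 0, 0]], [[0, 0, 0.01], [0, 0, 0]], [[0, 0, 0.01], [0, 0, 0]]]'|grep -E 'pos|cont'
python3 steer.py '[[[0, 0, 0.01], [0, 0, 0]], [[0, 0, 0.01], [0, 0, 0]], [[0, 0, 0.01], [0, 0, 0]]]'|grep -E 'pos|cont'
```

```text
position: [0.642, -0.1329, 0.0504]
contact_force: [-0.5, 0.5, -1.3]
position: [0.6422, -0.1329, 0.05]
contact_force: [-2.6, 0.7, 4.5]
position: [0.6422, -0.1329, 0.05]
contact_force: [-4.6, 1.4, 9.7]
```

Converted, -0.0015 m is -0.015.

```bash
python3 steer.py '[[[0, 0, -0.015], [0, 0, 0]], [[0, 0, -0.015], [0, 0, 0]]]'|grep -E 'pos|cont'
python3 steer.py '[[[0, 0, 0], [0, 0, 0]], [[0, 0, 0], [0, 0, 0]], [[0, 0, 0], [0, 0, 0]], [[0, 0, 0], [0, 0, 0]]]' 0.06 |grep -E 'pos|cont'
python3 steer.py '[[[0, 0, -0.1], [0, 0, 0]], [[0, 0, -0.3], [0, 0, 0]], [[0, 0, -0.6], [0, 0, 0]], [[0, 0, -0.8], [0, 0, 0]], [[0, 0, -0.8], [0, 0, 0]]]'|grep pos
python3 go.py 463.1 -45.5 110 98.4
```

```text
position: [0.6421, -0.1329, 0.0501]
contact_force: [-0.3, -0.4, 2.3]
position: [0.6418, -0.1328, 0.0497]
contact_force: [0.2, -0.4, -0.1]
position: [0.6446, -0.1339, 0.135]
t 15.85 w 0.0602 F [0.5 0.1 0.5] p [ 644.6 -133.9  135. ] yaw [1.7953e+02 9.0000e-02 7.9200e+01]
delta [ 0.0528 -0.195   0.0233] rot [ 0.0079  0.003  -0.3351]
```

Converted, -0.195 m is -1.95, -0.162 m is -1.62, -0.335 rad is -3.35.

```bash
python3 steer.py '[[[0.09, -0.32, 0.04], [0, 0, -0.56]], [[0.18, -0.65, 0.08], [0, 0, -1.12]], [[0.26, -0.97, 0.12], [0, 0, -1.68]], [[0.35, -1.3, 0.16], [0, 0, -2.23]], [[0.44, -1.62, 0.2], [0, 0, -2.8]], [[0.528, -1.95, 0.23], [0, 0, -3.35]], [[0.528, -1.95, 0.23], [0, 0, -3.35]], [[0.528, -1.95, 0.23], [0, 0, -3.35]], [[0.528, -1.95, 0.23], [0, 0, -3.35]], [[0.528, -1.95, 0.23], [0, 0, -3.35]]]'|grep pos
python3 - <<'E'
from h import *
c=r.read_camera("top"); i=c["img"].astype(int); B,G,R_=i[...,0],i[...,1],i[...,2]
print("placed",rects(c,(R_>150)&(G>140)&(B<190)&(R_-B>35),(245,140,320,200),.036))
print("foot",rects(c,(i.min(2)>120),(245,140,320,200),.005))
a=c["img"][135:215,230:330];cv2.imwrite("pics/z5.png",cv2.resize(a,None,fx=5,fy=5,interpolation=cv2.INTER_CUBIC))
# cover from first picture, closed mask to drop debris
i0=cv2.imread("pics/top0.png").astype(int)
for th in(90,100,110,120):
    m=cv2.morphologyEx((i0.min(2)>th).astype(np.uint8),cv2.MORPH_CLOSE,np.ones((5,5)))
    m=cv2.morphologyEx(m,cv2.MORPH_OPEN,np.ones((5,5)))
    print(th,rects(c,m,(208,252,258,290),.007))
E
python3 go.py 463.1 -45.5 22 98.4
```

```text
position: [0.4615, -0.0451, 0.1074]
placed []
foot [(643.4, -133.2, 100.6, 64.8, 79.3)]
90 [(460.4, -38.3, 79.4, 49.0, 99.0)]
100 [(463.5, -45.3, 64.1, 45.0, 98.3)]
110 [(463.5, -46.1, 62.5, 44.8, 98.1)]
120 [(463.6, -46.4, 61.3, 44.8, 98.1)]
t 16.9 w 0.0598 F [ 0.1 -0.2 -0. ] p [461.3 -45.  107.3] yaw [1.7995e+02 3.0000e-02 9.8360e+01]
delta [-0.0007  0.0016  0.0853] rot [ 0.0009  0.0005 -0.0007]
```

View pics/z5.png

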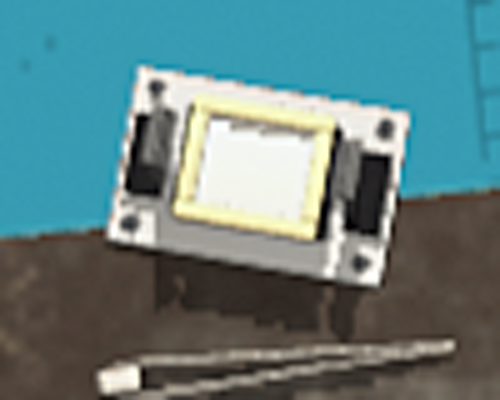

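The second frame lies square on the first at crop (255,168). I'll re-measure it with a looser mask and move over the cover.

```bash
python3 - <<'E'
from h import *
c=r.read_camera("top"); i=c["img"].astype(int); B,G,R_=i[...,0],i[...,1],i[...,2]
for d in(18,24,30): 
    m=cv2.morphologyEx(((R_>140)&(R_-B>d)).astype(np.uint8),cv2.MORPH_CLOSE,np.ones((3,3)))
    print("placed",rects(c,m,(255,145,310,190),.036,300))
E
python3 steer.py '[[[-0.01, 0.016, 0.25], [0, 0, 0]], [[-0.01, 0.016, 0.5], [0, 0, 0]], [[-0.01, 0.016, 0.67], [0, 0, 0]], [[-0.01, 0.016, 0.77], [0, 0, 0]], [[-0.01, 0.016, 0.82], [0, 0, 0]], [[-0.01, 0.016, 0.85], [0, 0, 0]], [[-0.01, 0.016, 0.85], [0, 0, 0]], [[-0.01, 0.016, 0.85], [0, 0, 0]]]'|grep -E 'pos|cont'
python3 go.py 463.6 -46.2 21.5 98.2
```

```text
placed [(643.1, -133.5, 51.6, 49.0, 79.0)]
placed [(643.0, -133.6, 50.7, 48.8, 79.2)]
placed [(640.9, -133.2, 50.7, 44.5, 79.2)]
position: [0.4627, -0.0454, 0.0226]
contact_force: [0.6, -0.1, -0.4]
t 17.75 w 0.0601 F [ 0.6 -0.1 -0.4] p [462.7 -45.4  22.6] yaw [1.7993e+02 4.0000e-02 9.8390e+01]
delta [-0.0009  0.0008  0.0011] rot [0.0013 0.0007 0.0033]
```

The pile is within about 2 mm of the seat and square. Now I'll grip the cover.

```bash
python3 steer.py '[[[-0.009, 0.008, 0.005], [0, 0, 0]], [[-0.009, 0.008, 0.005], [0, 0, 0]], [[-0.009, 0.008, 0.005], [0, 0, 0]], [[-0.009, 0.008, 0.005], [0, 0, 0]], [[-0.009, 0.008, 0.005], [0, 0, 0]], [[-0.009, 0.008, 0.005], [0, 0, 0]], [[-0.009, 0.008, 0.005], [0, 0, 0]]]' 0.03 30
python3 steer.py '[[[0, 0, -0.2], [0, 0, 0]], [[0, 0, -0.5], [0, 0, 0]], [[0, 0, -0.8], [0, 0, 0]], [[0, 0, -1], [0, 0, 0]], [[0, 0, -1.1], [0, 0, 0]]]'|grep -E 'pos|wid|gra'
python3 go.py 643 -133.3 130 79.2
```

```text
time: 18.45
position: [0.4636, -0.0463, 0.0223]
eef_rot: [3.14, 0.001, 1.717]
contact_force: [-0.8, -0.5, 5.6]
width: 0.0425
grasp_force: 30.2
position: [0.4641, -0.0464, 0.1335]
width: 0.0424
grasp_force: 30.7
t 18.95 w 0.0424 F [ 0.4 -0.7 -0.9] p [464.1 -46.4 133.5] yaw [1.7981e+02 1.0000e-01 9.8390e+01]
delta [-0.1121  0.1643  0.0043] rot [0.0036 0.0012 0.335 ]
```

Converted, 0.1655 m is 1.655, 0.14 m is 1.4, 0.335 rad is 3.35.

```bash
python3 steer.py '[[[-0.19, 0.28, 0], [0, 0, 0.56]], [[-0.38, 0.56, 0], [0, 0, 1.12]], [[-0.57, 0.84, 0], [0, 0, 1.68]], [[-0.76, 1.12, 0], [0, 0, 2.23]], [[-0.95, 1.4, 0], [0, 0, 2.8]], [[-1.125, 1.655, 0.02], [0, 0, 3.35]], [[-1.125, 1.655, 0.02], [0, 0, 3.35]], [[-1.125, 1.655, 0.02], [0, 0, 3.35]], [[-1.125, 1.655, 0.02], [0, 0, 3.35]], [[-1.125, 1.655, 0.02], [0, 0, 3.35]]]'|grep pos
python3 go.py 643 -133.3 90 79.2
```

```text
position: [0.6422, -0.1324, 0.1293]
t 19.95 w 0.0424 F [-0.2 -0.5 -0.4] p [ 642.2 -132.4  129.3] yaw [-1.7995e+02 -1.0000e-02  7.9230e+01]
delta [-0.0007  0.001   0.0393] rot [-0.0009 -0.0002  0.0006]
```

```bash
python3 steer.py '[[[-0.007, 0.005, 0.1], [0, 0, 0]], [[-0.007, 0.005, 0.25], [0, 0, 0]], [[-0.007, 0.005, 0.38], [0, 0, 0]], [[-0.007, 0.005, 0.46], [0, 0, 0]], [[-0.007, 0.005, 0.5], [0, 0, 0]], [[-0.007, 0.005, 0.5], [0, 0, 0]], [[-0.007, 0.005, 0.5], [0, 0, 0]], [[-0.007, 0.005, 0.5], [0, 0, 0]]]'|grep pos
python3 go.py 642.7 -133.3 68 79.2
python3 - <<'E'
from h import *
show("side","pics/s6.png",(270,170,360,250),7)
E
```

```text
position: [0.644, -0.1341, 0.0803]
t 20.75 w 0.0424 F [0.3 0.6 0.3] p [ 644.  -134.1   80.3] yaw [1.7991e+02 2.0000e-02 7.9200e+01]
delta [ 0.0006 -0.0015  0.0123] rot [ 0.0015  0.0003 -0.0001]
```

View pics/s6.png

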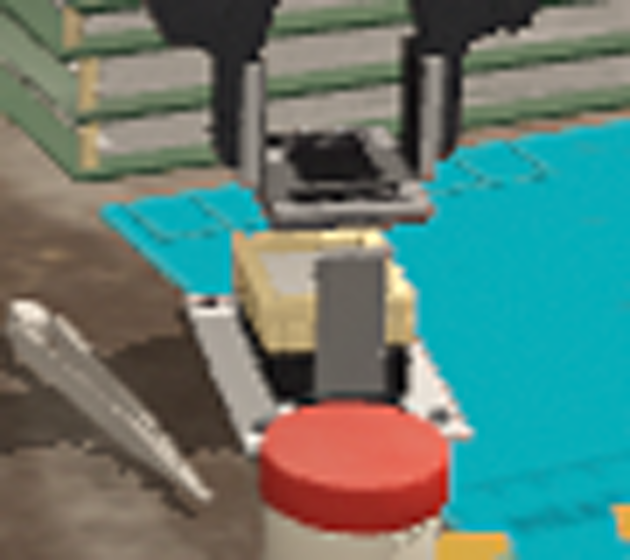

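The cover is level, crosswise over the pile at crop (345,175). I'll lower it onto the noses.

Converted, 0.0125 m is 0.125, 0.011 m is 0.11.

```bash
python3 steer.py '[[[0.005, -0.012, 0.04], [0, 0, 0]], [[0.005, -0.012, 0.08], [0, 0, 0]], [[0.005, -0.012, 0.11], [0, 0, 0]], [[0.005, -0.012, 0.125], [0, 0, 0]], [[0.005, -0.012, 0.125], [0, 0, 0]], [[0.005, -0.012, 0.125], [0, 0, 0]]]'|grep -E 'pos|cont'
for i in 1 2; do python3 steer.py '[[[0, 0, 0.01], [0, 0, 0]], [[0, 0, 0.01], [0, 0, 0]], [[0, 0, 0.01], [0, 0, 0]]]'|grep -E 'pos|cont'; done
```

```text
position: [0.6425, -0.1332, 0.0671]
contact_force: [-0.5, 0.7, 2.1]
position: [0.6429, -0.1334, 0.0666]
contact_force: [0.4, 0.9, 5.8]
position: [0.6432, -0.1335, 0.066]
contact_force: [-1.0, 1.2, 6.3]
```

```bash
python3 steer.py '[[[0, 0, -0.01], [0, 0, 0]], [[0, 0, -0.01], [0, 0, 0]]]'|grep -E 'pos|cont'
python3 steer.py '[[[0, 0, 0], [0, 0, 0]], [[0, 0, 0], [0, 0, 0]], [[0, 0, 0], [0, 0, 0]], [[0, 0, 0], [0, 0, 0]]]' 0.06 |grep -E 'pos|cont'
python3 steer.py '[[[0, 0, -0.1], [0, 0, 0]], [[0, 0, -0.3], [0, 0, 0]], [[0, 0, -0.5], [0, 0, 0]], [[0, 0, -0.6], [0, 0, 0]], [[0, 0, -0.6], [0, 0, 0]]]'|grep pos
python3 steer.py '[[[0, -0.4, -0.2], [0, 0, 0]], [[0, -0.8, -0.4], [0, 0, 0]], [[0, -1.2, -0.6], [0, 0, 0]], [[0, -1.5, -0.6], [0, 0, 0]], [[0, -1.5, -0.6], [0, 0, 0]], [[0, -1.5, -0.6], [0, 0, 0]]]' 0 |grep -E 'pos|wid'
python3 - <<'E'
from h import *
c=r.read_camera("top"); i=c["img"].astype(int)
for th in(100,110,120):print("pad",rects(c,(i.max(2)<60),(268,152,300,186),.055,100), )
a=c["img"][135:215,230:330];cv2.imwrite("pics/z7.png",cv2.resize(a,None,fx=6,fy=6,interpolation=cv2.INTER_CUBIC))
E
python3 go.py 642.8 -133.3 100 79.2
```

```text
position: [0.6429, -0.1333, 0.0664]
contact_force: [1.2, -0.1, 3.6]
position: [0.6419, -0.133, 0.0654]
contact_force: [-0.7, -0.6, -0.1]
position: [0.6437, -0.1337, 0.1285]
position: [0.4946, -0.1049, 0.1853]
width: 0.0
pad [(641.6, -133.6, 23.4, 22.5, 169.6)]
pad [(641.6, -133.6, 23.4, 22.5, 169.6)]
pad [(641.6, -133.6, 23.4, 22.5, 169.6)]
t 23.75 w -0.0002 F [ 0.2 -0.1  0.3] p [ 495.3 -105.2  185.5] yaw [-1.800e+02 -1.000e-02  7.918e+01]
delta [1.000e-04 1.501e-01 8.550e-02] rot [-0.0001 -0.0001 -0.0003]
```

View pics/z7.png

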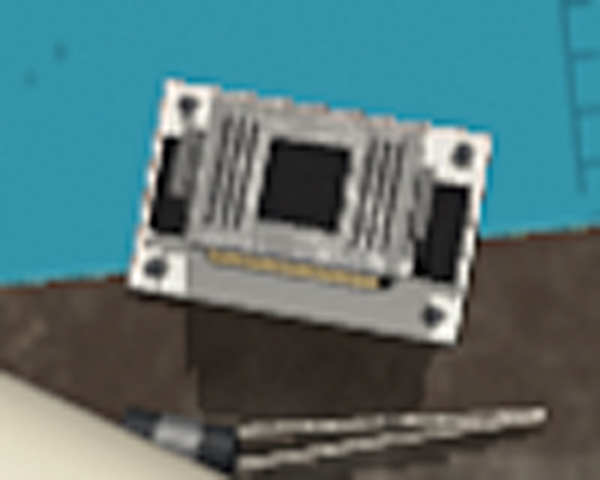

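The cover rests square between the clips, with its thumb pad at crop (305,183). Next I'll bring the closed fingers over the pad.

Converted, 0.15 m is 1.5, 0.14 m is 1.4.

```bash
python3 steer.py '[[[0, 0.3, 0.1], [0, 0, 0]], [[0, 0.6, 0.25], [0, 0, 0]], [[0, 0.9, 0.45], [0, 0, 0]], [[0, 1.2, 0.6], [0, 0, 0]], [[0, 1.4, 0.75], [0, 0, 0]], [[0, 1.5, 0.85], [0, 0, 0]], [[0, 1.5, 0.85], [0, 0, 0]], [[0, 1.5, 0.85], [0, 0, 0]], [[0, 1.5, 0.85], [0, 0, 0]]]'|grep pos
python3 steer.py '[[[0, 0, 0], [0, 0, 0]], [[0, 0, 0], [0, 0, 0]], [[0, 0, 0], [0, 0, 0]]]'|grep pos
python3 go.py 642.3 -133.4 78 79.2
```

```text
position: [0.6426, -0.1332, 0.1014]
position: [0.6424, -0.1332, 0.1015]
t 24.95 w -0.0004 F [ 1.1  0.2 -0.1] p [ 642.4 -133.2  101.5] yaw [1.7996e+02 1.0000e-02 7.9190e+01]
delta [-0.0002 -0.0001  0.0235] rot [ 0.0007  0.0001 -0.0001]
```

```bash
python3 steer.py '[[[0, 0, 0.08], [0, 0, 0]], [[0, 0, 0.15], [0, 0, 0]], [[0, 0, 0.2], [0, 0, 0]], [[0, 0, 0.235], [0, 0, 0]], [[0, 0, 0.235], [0, 0, 0]], [[0, 0, 0.235], [0, 0, 0]], [[0, 0, 0.235], [0, 0, 0]]]'|grep -E 'pos|cont'
for i in 1 2 3 ; do python3 steer.py '[[[0, 0, 0.01], [0, 0, 0]], [[0, 0, 0.015], [0, 0, 0]], [[0, 0, 0.015], [0, 0, 0]]]'|grep -E 'pos|cont'; done
```

```text
position: [0.6426, -0.1333, 0.0777]
contact_force: [0.5, -0.9, -0.1]
position: [0.6426, -0.1333, 0.0763]
contact_force: [-0.2, -0.2, 0.8]
position: [0.6428, -0.1333, 0.0751]
contact_force: [-0.4, 0.9, 4.0]
position: [0.6431, -0.1334, 0.074]
contact_force: [-1.0, 1.2, 6.8]
```

```bash
for i in 1 2 3 ; do python3 steer.py '[[[0, 0, 0.005], [0, 0, 0]], [[0, 0, 0.01], [0, 0, 0]], [[0, 0, 0.01], [0, 0, 0]]]'|grep -E 'pos|cont'; done
```

```text
position: [0.6433, -0.1335, 0.0734]
contact_force: [0.0, 0.5, 7.7]
position: [0.6436, -0.1335, 0.0729]
contact_force: [-0.6, 1.7, 8.8]
position: [0.6431, -0.1331, 0.0706]
contact_force: [1.0, 2.5, 6.0]
```

```bash
for i in 1 2 3 ; do python3 steer.py '[[[0, 0, 0.005], [0, 0, 0]], [[0, 0, 0.01], [0, 0, 0]], [[0, 0, 0.01], [0, 0, 0]]]'|grep -E 'pos|cont'; done
```

```text
position: [0.6432, -0.133, 0.0699]
contact_force: [1.0, 2.3, 7.6]
position: [0.642, -0.1331, 0.0673]
contact_force: [0.5, -0.9, 0.7]
position: [0.6418, -0.133, 0.0662]
contact_force: [0.8, 0.2, -0.4]
```

```bash
for i in 1 2 3 ; do python3 steer.py '[[[0, 0, 0.005], [0, 0, 0]], [[0, 0, 0.01], [0, 0, 0]], [[0, 0, 0.01], [0, 0, 0]]]'|grep -E 'pos|cont'; done
```

```text
position: [0.6423, -0.1332, 0.0661]
contact_force: [-2.0, 1.0, 1.7]
position: [0.6425, -0.1332, 0.0661]
contact_force: [-3.9, 0.9, 8.4]
position: [0.6425, -0.1333, 0.066]
contact_force: [-7.2, 3.1, 13.2]
```

The force dropped at z 67 mm, then rose stiffly at 66 mm, so the cover is on the pile. I'll check with a picture before handing in.

```bash
python3 steer.py '[[[0, 0, 0], [0, 0, 0]], [[0, 0, 0], [0, 0, 0]], [[0, 0, 0], [0, 0, 0]], [[0, 0, 0], [0, 0, 0]]]'|grep -E 'pos|cont'
python3 - <<'E'
from h import *
show("side","pics/s8.png",(270,170,360,250),8)
E
```

```text
position: [0.6425, -0.1332, 0.066]
contact_force: [-6.7, 2.3, 12.9]
```

View pics/s8.png

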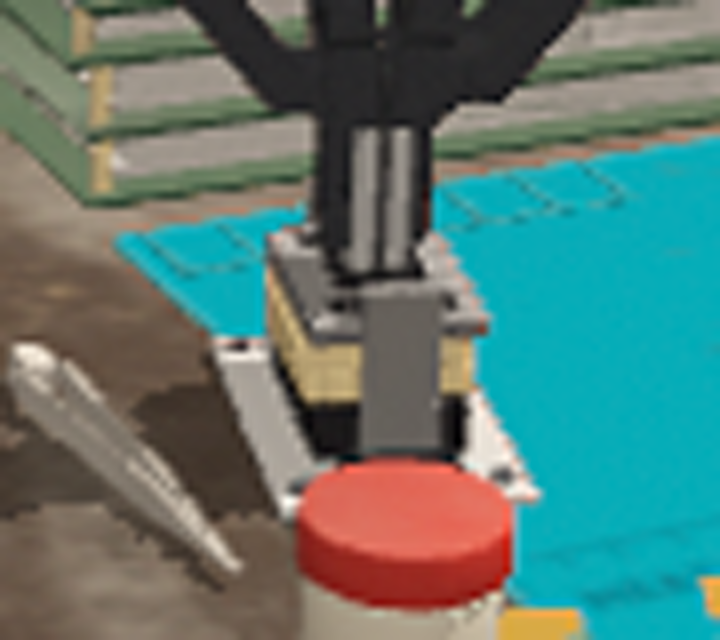

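The cover is flat on the pile at crop (380,290), with the near clip upright over its end and the fingers on the pad. The push holds steady at about 13 N.

```bash
python3 -c "
from station import r
print(r.finish_job())"
```

```text
the job is handed in; nothing more can be done
None
```

The job is handed in: both frames are piled on the pedestal within about 2 mm of centre, the cover went down with the force drop of a snap, and the robot is still pressing it at about 13 N. In the last picture the near clip stood upright over the cover's end, but the far clip was hidden by the gripper. The robot returned no verdict.

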